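# Oil check on the webbing metering unit

## Task

Do the oil check on the webbing metering unit: first turn the metre dial's bar knob anticlockwise back to its zero stop, so that it counts afresh from this check; then take the wiped dipstick by its handle from the drip tray, push it down the slanting dipstick tube until its collar sits on the rim, and draw it right out again. Finish holding it in the gripper, still, level and with its marked flat facing up, clear of the unit and at least 15 cm above the table, so that the level can be read; do not put it down or let go, and leave the other things on the table alone.

Things in the scene. Friction and masses are not known exactly. Their poses are not given: they have to be found in the camera images.
- metre_dial (a joint): bar knob with pointer of the metre dial on top of the metering unit. 0 rad = pointer on the zero stop; grows as the knob is turned clockwise seen from above, so it is reset anticlockwise. It turns with light friction (0.04 N m), stays where it is left and cannot go below 0; it starts at 0.7 to 1.4 rad
- dial_knob (a point): grip point of that knob, on its vertical turning axis. The grip is an upright black bar 40 mm long, 12 mm thick, its top 8 mm above this point; its length lies along this point's x axis, which turns with the knob (pointer at the -x end), so the fingers close along y. The dial face (case 72 mm across) lies 24 mm below this point
- tube_mouth (a point): centre of the dipstick tube's mouth, at the flat rim on which the collar comes to rest. The tube slants up out of the unit's left side; this point's z axis points outward along the tube, 40 degrees above level, its x axis is level. Rim 28 mm across, 125 mm above the table; the mouth narrows from 20 mm to the straight 9.5 mm bore within 13 mm; the bore is over 105 mm deep
- dipstick_grip (a point): centre of the dipstick's black handle, a bar 60 mm long, 18 mm high and 12 mm thick, held across the 12 mm. Its x axis points along the stick to the tip, z out of the marked flat. It starts level in the drip tray, z up, 32 mm above the table, the handle overhanging the tray's end. The stick is 180 mm long, weighs about 70 g and balances near the collar
- dipstick_collar (a point): point on the dipstick's axis at the collar's seating face, 50 mm from the handle's centre toward the tip; axes as the handle's. The collar is a steel disc 28 mm across, 6 mm thick, on the handle side of this point; a square neck 8 mm wide and 14 mm long joins it to the handle
- dipstick_tip (a point): tip of the dipstick, 150 mm from the handle's centre and 100 mm from the collar's seating face; axes as the handle's. The steel rod is 6 mm thick, rounded at the tip; near the tip a milled flat on its z side carries the level marks
- metering_unit: webbing metering unit, fixed: grey gear housing 90x100 mm, 110 mm high, with dial and bar knob on top, motor on its right, rubber measuring wheel in front, slanting dipstick tube on its left. Origin: on the table under the housing's centre; x away from the robot at yaw 0, y to the left. Highest point 155 mm
- drip_tray: shallow steel drip tray, fixed, 134x60 mm, walls 12 mm high; a notched end plate carries the dipstick's neck and a notched saddle its rod (both 38 mm high). Origin: on the table under its centre; its x axis points from the dipstick's handle to the tip. The dipstick lifts straight up out of the notches
- shears: black-handled shears 254x108x14 mm, loose, to be left alone; origin under its centre
- tape_measure: tape measure case 69x68x31 mm, loose, to be left alone; origin under its centre
- note_pad: small note pad 106x76x10 mm, loose, to be left alone; origin under its centre
- chalk: tailor's chalk wedge 38x41x8 mm, loose, to be left alone; origin under its centre
- bobbin_1: metal bobbin 21 mm across, 11 mm high, loose, to be left alone; origin under its centre
- bobbin_2: second metal bobbin, 21 mm across, 11 mm high, loose, to be left alone; origin under its centre
- oil_bottle: oil bottle with a long spout, 40 mm across, 128 mm high, loose, to be left alone; origin under its centre
- needle_box: small box of machine needles 39x56x24 mm, loose, to be left alone; origin under its centre

How it is judged:
On the way, in this order (a step that is already met when the one before it is completed fails the run):
1. the metre dial is turned back to its zero stop (value of joint metre_dial below 0.09 rad), for 0.2 s.
2. the dipstick is fully home in its tube, the collar on the rim (z of dipstick_collar in the frame of tube_mouth below 0.004 m and x of dipstick_collar in the frame of tube_mouth between -0.004 and 0.004 m and y of dipstick_collar in the frame of tube_mouth between -0.004 and 0.004 m and angle between the x axis of dipstick_collar and the z axis of tube_mouth, either way round below 0.08 rad), for 0.2 s.
3. the dipstick is drawn right out of the tube (z of dipstick_tip in the frame of tube_mouth above 0.005 m), for 0.1 s.
At the end, for the whole second after the job is handed in: The dial stands at zero (within 0.09 rad); the dipstick, drawn out of the tube, is held by the fingers (not touching the unit or the tray), still, within 0.14 rad of level with its marked flat up, handle centre and tip both more than 15 cm above the table (value of joint metre_dial below 0.09 rad and angle between dipstick_tip's own z axis and vertical below 0.14 rad and height (world z) of each of dipstick_tip, dipstick_grip above 0.15 m and contact force between dipstick and the fingers above 1 N and contact force between dipstick and metering_unit below 0.05 N and contact force between dipstick and drip_tray below 0.05 N and linear speed of dipstick below 0.03 m/s and angular speed of dipstick below 0.2 rad/s); the arm keeps its last pose, push and grip.
It fails at once if another thing on the table is pushed more than 3 cm away (distance of any of shears, tape_measure, note_pad, chalk, bobbin_1, bobbin_2, oil_bottle, needle_box from where it was at the start of the episode above 0.03 m).
It also fails if it takes over 64 s, if anything falls off the work surface, if the arm or the gripper's body presses on something with over 40 N, if the wrist force passes 120 N, or if a joint passes its speed limit or range.

## Robot

A 7-joint arm with a two-finger parallel gripper is mounted at the origin on a cart in front of the work surface, level with it; the furniture and walls round the work are solid. World frame = base frame: x ahead of the robot, y to its left, z up, the work surface at z = 0. Lengths are in m, angles in rad, forces in N, time in s.
With the tool pointing down it reaches from about 0.425 to 0.925 m from the base axis. Payload 6.8 kg.
Tool frame: the origin (TCP) lies between the finger pads; the fingertips stand 22 mm ahead of it and the grasp point (between the pads) lies 3 mm ahead of it; z points along the fingers, y is the direction in which the jaws open and shut (so a half turn about z gives the same grasp; the last joint's range is limited). The gripper opens to 85 mm and grips with 20 to 120 N. Pads are 22 mm wide; open, the fingers measure 114 mm over their backs; the gripper's body (76 mm by 85 mm) begins 54 mm behind the grasp point. The pads swing forward as they close: fully open they stand 13 mm farther back than shut.
Start: joints at [-1.218, 0.477, 0.022, 1.555, -0.011, 1.109, -0.083], TCP at [0.3, 0.605, 0.253] pointing down, gripper open.
Joint ranges: [-2.96, 2.96], [-0.34, 2.1], [-1.41, 1.46], [0.24, 2.44], [-1.37, 4.51], [0.17, 1.92], [-2.96, 2.96]. Speed limits (rad/s): [2.39, 2.39, 3.14, 3.14, 3.14, 3.14, 3.14].

## Interface

Orientations are given as a unit quaternion [w, x, y, z].
In Python, from station import bot gives the robot as it stands. The module is installed in compiled form; this text tells all that it offers.
- The arm moves only by the tool drive_tool, never from a script. Its argument "series" is one flat list of numbers, 7 for each row, row after row: the opening, from -1 (shut) to 1 (fully open), then the shift along the tool's x, y, z in mm, then the turn, a rotation vector about the tool's x, y, z in rad. In form: [jaw, x, y, z, wx, wy, wz, jaw, x, y, z, wx, wy, wz, ...]. A call has 1 to 12 rows; each row shifts and turns the commanded pose from where the row before left it, along the tool's axes as they then stand; what a row does not reach is not made up. A row lasts 1/8 s, in which the tool goes at most 62.5 mm and 10.7 degrees, less where a joint would pass 70% of its speed; a pose out of reach is approached as far as the arm can. A call with a gripper value outside its range is refused whole. The fingers move at their own pace and stop on an object; "force" is the grip in N (left out, the last holds). Time passes only in rows, so rows that do not move let the fingers close. It gives the time, the measured TCP pose, the force and the opening at its end, in the units of the state.
- bot.get_obs(): the state, without advancing time (a new reading comes with each control period).
- bot.read_camera(name): name is "scene" or "top" or "wrist"; returns a dict with "pixels" (480x640x3 uint8, blue, green, red), "camera_matrix" (3x3 intrinsics, pixels), "rvec" (rotation vector, rad) and "tvec" (3), from world to camera coordinates, as OpenCV has them. Camera axes: x right, y down, z forward; pixel columns grow to the right and rows downward; lengths in m; the calibration is good to about 2 mm. A picture is of the moment at which its call begins. There is no depth.
- bot.hand_in(): hands the job in, once; it reports no verdict.
The state is a dict: "t": time; "q": joint angles; "joint_vel": joint speeds; "joint_torque": joint torques, N m; "eef_pos": TCP position; "tool_rot": TCP orientation; "contact_force": force on the tool from outside, world axes, zero at the start; "torque": the same for the moment, N m; "gripper_width": opening from 0.0 (shut) to 1.0 (fully open).
Only numpy, scipy, OpenCV 4.12 (cv2) and the standard library are available. Lean on these libraries where they do the work, as an engineer would, in place of code of your own. Each camera call takes 0.05 s, during which the arm holds its last target. There are 200 camera calls.

## Working session

There is one attempt and no reset: what is moved stays moved. The work goes in short steps, Python scripts to look and compute and a tool call to move; the robot and the scene stay as the last step left them, time stands still between calls to the robot, and variables do not carry over. Pictures are saved under pics/ and viewed, about 8 in all and at most 12, crops included, and the job is handed in when it is done.

Besides the shell and the picture viewer there is one more tool, called after "Emit:" by a JSON object that holds its "name" and its "arguments". drive_tool: Moves the arm, as the interface text tells. Its arguments: {"type":"object","properties":{"series":{"type":"array"},"force":{"type":"number"}},"required":["series"]}

```bash
mkdir -p pics; cat > h.py <<'E'
import numpy as np, cv2
from scipy.spatial.transform import Rotation as R
from station import bot
def cam(n,save=None):
    c=bot.read_camera(n)
    if save: cv2.imwrite('pics/'+save,c['pixels'])
    return c
def ray(c,u,v):
    K=np.array(c['camera_matrix']);Rm=cv2.Rodrigues(np.array(c['rvec'],float))[0];t=np.array(c['tvec'],float).ravel()
    return -Rm.T@t, Rm.T@np.linalg.solve(K,[u,v,1.])
def atz(c,u,v,z):
    o,d=ray(c,u,v); return o+d*(z-o[2])/d[2]
def proj(c,P):
    return cv2.projectPoints(np.array(P,float).reshape(-1,3),np.array(c['rvec'],float),np.array(c['tvec'],float),np.array(c['camera_matrix']),None)[0].reshape(-1,2)
def tri(cs,uvs):
    A=np.zeros((3,3));b=np.zeros(3)
    for c,(u,v) in zip(cs,uvs):
        o,d=ray(c,u,v);d/=np.linalg.norm(d);M=np.eye(3)-np.outer(d,d);A+=M;b+=M@o
    return np.linalg.solve(A,b)
def T():
    o=bot.get_obs();q=o['tool_rot'];return np.array(o['eef_pos']),R.from_quat([q[1],q[2],q[3],q[0]])
E
python3 - <<'E'
from h import *
import pickle
d={}
for n in('top','scene'):
    d[n]=cam(n,n+'0.png'); print(n,ray(d[n],320,240),d[n]['camera_matrix'][0])
pickle.dump(d,open('c0.pkl','wb'))
print(bot.get_obs())
E
```

```text
top (array([0.26093905, 0.19632789, 1.39706412]), array([ 0.19092441, -0.02051815, -0.98147633])) [527.06821815   0.         314.27109204]
scene (array([-0.31251701, -0.99892302,  1.06783007]), array([ 0.48247602,  0.68574955, -0.54504691])) [588.71659252   0.         315.56968529]
{'t': 0.1, 'q': array([-1.21807662,  0.47774945,  0.02233424,  1.55636818, -0.01150891,
        1.10926277, -0.08309325]), 'joint_vel': array([-0.00085262, -0.0020671 ,  0.00079303, -0.00371896, -0.00045763,
       -0.00180241, -0.00057693]), 'joint_torque': array([ 4.82171512e-03, -5.97763681e+01,  1.61390103e+00, -2.81956208e+01,
        1.27660541e-02,  5.10145153e-03,  1.45474485e-05]), 'eef_pos': array([0.29994037, 0.60414375, 0.25239467]), 'tool_rot': array([-1.35623970e-04,  2.28361826e-01,  9.73575979e-01, -8.18750787e-04]), 'contact_force': array([-0.29773776,  0.90941705, -0.76841168]), 'torque': array([-0.00529124, -0.02234118,  0.0339691 ]), 'gripper_width': 0.9979852339806503}
```

View pics/top0.png

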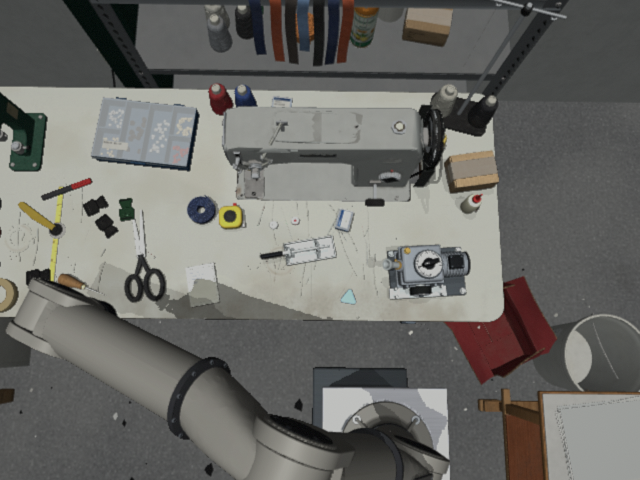

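View pics/scene0.png

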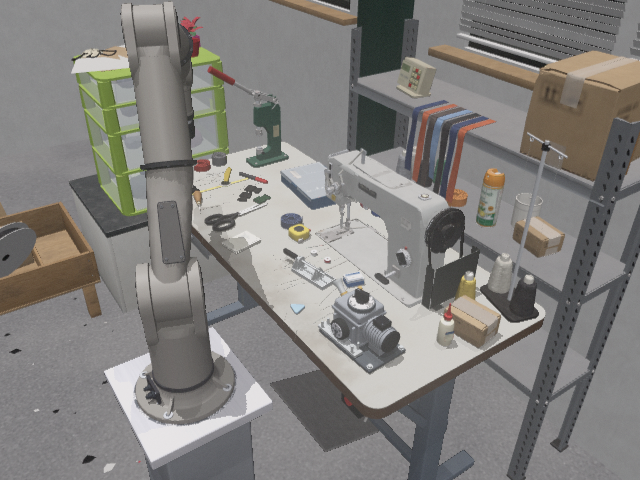

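The top view shows the unit's dial near (429,263), the tube mouth near (375,264) and the dipstick handle near (271,256), with the tray at (310,249). I'll enlarge those areas in both views.

```bash
python3 - <<'E'
from h import *
t=cv2.imread('pics/top0.png');s=cv2.imread('pics/scene0.png')
a=cv2.resize(t[225:305,250:480],(800,278),interpolation=cv2.INTER_CUBIC)
b=cv2.resize(s[240:350,270:420],(436,320),interpolation=cv2.INTER_CUBIC)
c=cv2.resize(t[240:300,360:430],(364,320),interpolation=cv2.INTER_CUBIC)
cv2.imwrite('pics/z1.png',np.vstack([a,np.hstack([b,c])]))
import pickle
d=pickle.load(open('c0.pkl','rb'))['top']
for n,(u,v),z in [('dial',(429,263),.134),('handle',(271,256),.032),('tipend',(335,242),.03),('tube',(376,264),.125)]: print(n,atz(d,u,v,z))
E
```

```text
dial [ 0.45296109 -0.09500532  0.134     ]
handle [0.48224526 0.2958589  0.032     ]
tipend [0.52196377 0.12807999 0.03      ]
tube [0.45038087 0.03264179 0.125     ]
```

View pics/z1.png

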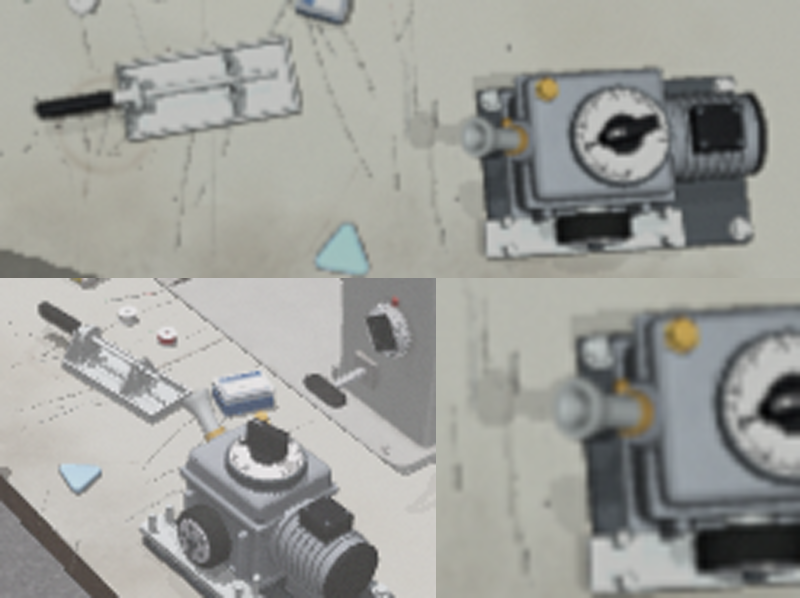

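The pointer lies toward the right and slightly up in the image, at about -74° azimuth. I'll move above the dial to look closer.

Emit:
{"name": "drive_tool", "arguments": {"series": [1,-36,-46,-6,0,0,0,1,-36,-46,-6,0,0,0,1,-36,-46,-6,0,0,0,1,-36,-46,-6,0,0,0,1,-36,-46,-6,0,0,0,1,-36,-46,-6,0,0,0,1,-36,-46,-6,0,0,0,1,-36,-46,-6,0,0,0,1,-36,-46,-6,0,0,0,1,-36,-46,-6,0,0,0,1,-36,-46,-6,0,0,0,1,-36,-46,-6,0,0,0], "force": 40}}

```text
t: 1.6
eef_pos: [0.4414, -0.0838, 0.3255]
tool_rot: [0.0, 0.228, 0.974, 0.0]
contact_force: [0.3, 0.0, -0.1]
gripper_width: 0.999
```

Emit:
{"name": "drive_tool", "arguments": {"series": [1,0,0,0,0,0,0.166,1,0,0,0,0,0,0.166,1,0,0,0,0,0,0.166,1,0,0,0,0,0,0.166,1,0,0,0,0,0,0.166,1,0,0,0,0,0,0,1,0,0,0,0,0,0]}}

```text
t: 2.48
eef_pos: [0.4415, -0.0819, 0.3251]
tool_rot: [-0.0, 0.6, 0.8, -0.0]
contact_force: [-0.1, 0.3, 0.4]
gripper_width: 1.0
```

```bash
python3 - <<'E'
from h import *
import pickle
d=cam('wrist','w1.png');t=cam('top','t1.png');pickle.dump((d,t),open('c1.pkl','wb'))
p,r=T();print(p,r.as_matrix().round(3),bot.get_obs()['q'].round(2)); print(ray(d,320,240))
print(proj(d,[[.453,-.095,.134],[.45,.0,.125]]))
E
```

```text
[ 0.44153973 -0.08191814  0.32521862] [[-0.278  0.961 -0.   ]
 [ 0.961  0.278  0.   ]
 [ 0.    -0.    -1.   ]] [-0.49  0.    0.55  2.   -0.    1.14  0.34]
(array([ 0.4232019 , -0.018614  ,  0.44575146]), array([ 0.07670665, -0.26504961, -0.9612501 ]))
[[329.31009386 230.53618529]
 [361.0412075  109.67116351]]
```

View pics/w1.png

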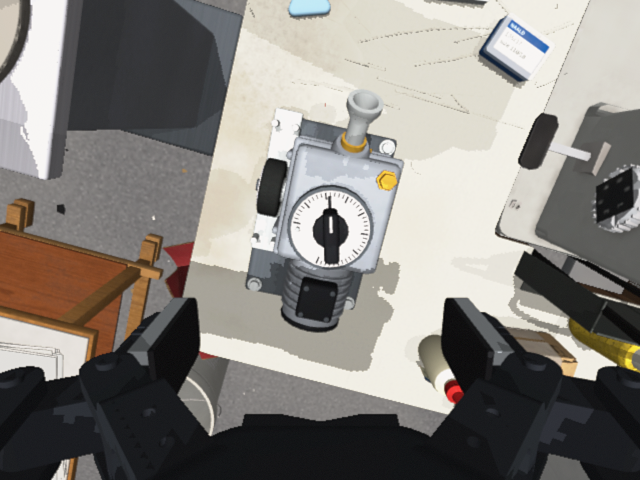

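The wrist view shows the dial centre near (330,232), with the bar nearly along the image's vertical. The tube mouth is near (366,103).

```bash
python3 - <<'E'
from h import *
s=cv2.imread('pics/w1.png')
a=cv2.resize(s[180:280,280:380],(500,500),interpolation=cv2.INTER_CUBIC)
b=cv2.resize(s[80:160,330:390],(300,400),interpolation=cv2.INTER_CUBIC)
b=np.vstack([b,np.zeros((100,300,3),np.uint8)])
cv2.imwrite('pics/z2.png',np.hstack([a,b]))
E
```

```text
(no output)
```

View pics/z2.png

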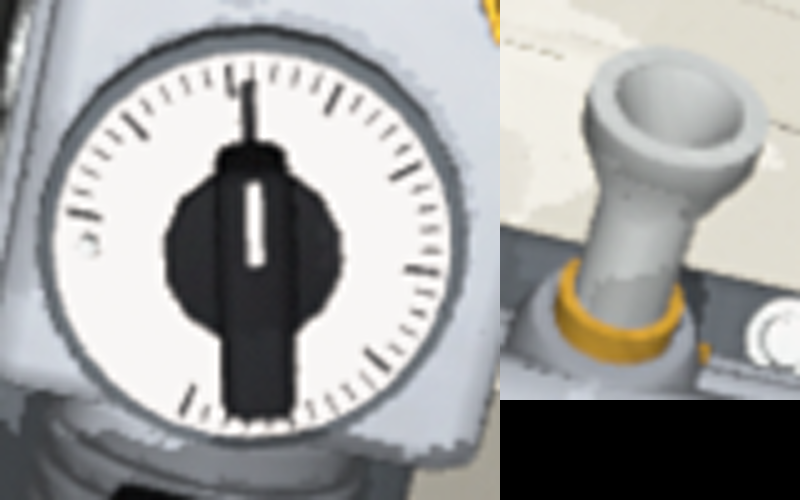

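```bash
python3 - <<'E'
from h import *
import pickle
d,t=pickle.load(open('c1.pkl','rb'))
f=lambda u,v:(280+u/5,180+v/5)
D=atz(d,*f(251,245),.123);print('dial',D, 'top',atz(pickle.load(open('c0.pkl','rb'))['top'],427.7,264.1,.123))
a=atz(d,*f(254,165),.155);b=atz(d,*f(258,405),.155);print(a,b,(a+b)/2,np.degrees(np.arctan2(*(a-b)[[1,0]])),np.linalg.norm(a-b))
print('zero az',np.degrees(np.arctan2(*(atz(d,*f(80,215),.123)-D)[[1,0]])),'ptr',np.degrees(np.arctan2(*(atz(d,*f(246,85),.123)-D)[[1,0]])))
M=atz(d,365.2,101,.125);print('mouth',M,atz(pickle.load(open('c0.pkl','rb'))['top'],386.8,264.4,.125))
g=atz(d,330+(625-500)/5,80+300/5,.09);print('collar',g)
p,r=T();print('dial in tool',r.inv().apply(D-p))
E
```

```text
dial [ 0.454382  -0.0962406  0.123    ] top [ 0.45187838 -0.0942632   0.123     ]
[ 0.44826048 -0.0768262   0.155     ] [ 0.45943972 -0.11220573  0.155     ] [ 0.4538501  -0.09451596  0.155     ] 107.53551734196755 0.037103727167774596
zero az -174.0542940969299 ptr 108.31159273753988
mouth [0.45110406 0.00680848 0.125     ] [0.4496969  0.00626682 0.125     ]
collar [ 0.45551293 -0.02300779  0.09      ]
dial in tool [-0.01734665  0.00837897  0.202216  ]
```

Emit:
{"name": "drive_tool", "arguments": {"series": [0,-8,4,50,0,0,-0.02,0,-8,4,50,0,0,0,0,0,0,45,0,0,0,0,0,0,20,0,0,0,0,0,0,0,0,0,0,-1,0,0,0,0,0,0,-1,0,0,0,0,0,0,-1,0,0,0,0,0,0,-1,0,0,0,0,0,0,-1,0,0,0,0,0,0], "force": 25}}

```text
t: 3.82
eef_pos: [0.4538, -0.0952, 0.1615]
tool_rot: [0.0, 0.594, 0.805, 0.0]
contact_force: [-2.9, -0.7, 6.3]
gripper_width: 0.134
```

Emit:
{"name": "drive_tool", "arguments": {"series": [-1,0,0,-2,0,0,-0.14,-1,0,0,0,0,0,-0.14,-1,0,0,0,0,0,-0.14,-1,0,0,0,0,0,-0.14,-1,0,0,0,0,0,-0.14,-1,0,0,0,0,0,-0.14,-1,0,0,0,0,0,-0.14,-1,0,0,0,0,0,-0.14,-1,0,0,0,0,0,-0.14,-1,0,0,0,0,0,-0.12,-1,0,0,0,0,0,0]}}

```text
t: 5.2
eef_pos: [0.4532, -0.0957, 0.1619]
tool_rot: [-0.0, -0.053, 0.999, -0.0]
contact_force: [3.0, -3.8, -16.4]
gripper_width: 0.128
```

```bash
python3 - <<'E'
from h import *
o=bot.get_obs();p,r=T();y=r.apply([1,0,0]);print(np.degrees(np.arctan2(y[1],y[0])),o['torque'],o['contact_force'],o['q'].round(2),o['gripper_width'])
E
```

```text
-173.94129094402072 [-0.7832882  -0.68154725 -0.67093791] [  3.03237863  -3.8171526  -16.35593838] [-0.15  0.26  0.26  2.15 -0.1   0.75  1.85] 0.12794345189851805
```

Emit:
{"name": "drive_tool", "arguments": {"series": [-1,0,0,0,0,0,-0.02,-1,0,0,0,0,0,0,0.3,0,0,0,0,0,0,0.3,0,0,0,0,0,0,0.3,0,0,-40,0,0,0,0.3,0,0,-60,0,0,0,0.3,0,0,-60,0,0,0,0.3,0,0,0,0,0,0,0.3,0,0,0,0,0,0]}}

```text
t: 6.32
eef_pos: [0.454, -0.0945, 0.3228]
tool_rot: [0.001, -0.065, 0.998, 0.0]
contact_force: [0.0, -0.1, -0.7]
gripper_width: 0.652
```

```bash
python3 - <<'E'
from h import *
import pickle
d=cam('wrist','w2.png');pickle.dump(d,open('c2.pkl','wb'))
p,r=T();print(p,r.as_matrix().round(3))
uv=proj(d,[[.4538,-.0955,.123],[.4505,.0068,.125]]);print(uv)
s=d['pixels']; out=[]
for u,v in uv.astype(int):
    u0=min(max(u-50,0),540);v0=min(max(v-50,0),380);print(u0,v0);out.append(cv2.resize(s[v0:v0+100,u0:u0+100],(400,400),interpolation=cv2.INTER_CUBIC))
cv2.imwrite('pics/z3.png',np.hstack(out))
E
```

```text
[ 0.45343098 -0.09457412  0.32187852] [[-0.992 -0.129 -0.001]
 [-0.129  0.992  0.   ]
 [ 0.001  0.    -1.   ]]
[[320.34228614 208.9872341 ]
 [446.6764488  221.63436753]]
270 158
396 171
```

View pics/z3.png

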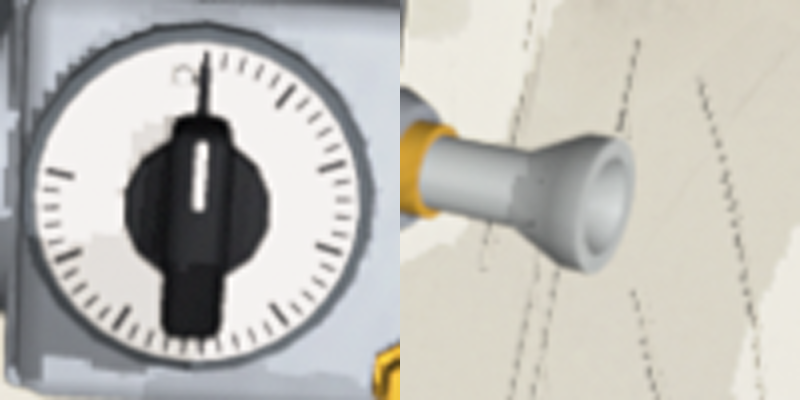

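The pointer now sits on the zero tick. Next I'll fit the tube's axis yaw from both views and the handle pose from the top view.

```bash
python3 - <<'E'
from h import *
import pickle
d1,_=pickle.load(open('c1.pkl','rb'));d2=pickle.load(open('c2.pkl','rb'));d0=pickle.load(open('c0.pkl','rb'))['top']
M=tri([d1,d2],[(365.2,101),(447,222.2)]);print('M',M)
M2=(atz(d1,365.2,101,.125)+atz(d2,447,222.2,.125))/2;print(M2,atz(d2,447,222.2,.125))
c=np.cos(np.radians(40));s_=np.sin(np.radians(40))
for yaw in np.arange(0,13,2):
    y=np.radians(yaw);a=np.array([-np.sin(y)*c,np.cos(y)*c,s_])
    out=[]
    for d,M_,pt in((d1,atz(d1,365.2,101,.125),(358.2,130)),(d2,atz(d2,447,222.2,.125),(406,214.75))):
        uv=proj(d,[M_,M_-.04*a]);l=uv[1]-uv[0];l/=np.linalg.norm(l);w=np.array(pt)-uv[0];out.append(l[0]*w[1]-l[1]*w[0])
    print(yaw,np.round(out,2))
# dial pointer az
f=lambda u,v:(270+u/4,158+v/4)
D=atz(d2,*f(203,200),.123)
print(D,np.degrees(np.arctan2(*(atz(d2,*f(206,57),.123)-D)[[1,0]])))
g=lambda u,v:(250+u/3.478,225+v/3.478)
for n,p,z in(('hend',(37,107),.036),('hfront',(112,97),.036),('rodend',(282,72),.034),('tray a',(117,95),.03),('tray end',(296,68),.01)): print(n,atz(d0,*g(*p),z))
E
```

```text
M [0.4508889 0.0067937 0.1258893]
[0.45101511 0.00698321 0.125     ] [0.45092616 0.00715793 0.125     ]
0 [-3.66 -3.18]
2 [-2.75 -2.06]
4 [-1.83 -0.94]
6 [-0.91  0.18]
8 [0.02 1.3 ]
10 [0.94 2.42]
12 [1.87 3.53]
[ 0.45295527 -0.09527965  0.123     ] -173.72544916744235
hend [0.48190484 0.32262004 0.036     ]
hfront [0.49017277 0.26650424 0.036     ]
rodend [0.51116785 0.13857176 0.034     ]
tray a [0.49275906 0.26307136 0.03      ]
tray end [0.5188316  0.12678323 0.01      ]
```

Emit:
{"name": "drive_tool", "arguments": {"series": [0.3,-12,54,17,0,0,0,0.3,-12,54,17,0,0,0,0.3,-12,54,17,0,0,0,0.3,-12,54,17,0,0,0,0.3,-12,54,17,0,0,0,0.3,-12,55,18,0,0,0,0.3,-12,55,17,0,0,0]}}

```text
t: 7.25
eef_pos: [0.4873, 0.2939, 0.2001]
tool_rot: [-0.001, -0.065, 0.998, -0.001]
contact_force: [0.4, -0.6, -0.1]
gripper_width: 0.651
```

Emit:
{"name": "drive_tool", "arguments": {"series": [0.3,0,0,0,0,0,0.1714,0.3,0,0,0,0,0,0.1714,0.3,0,0,0,0,0,0.1714,0.3,0,0,0,0,0,0.1714,0.3,0,0,0,0,0,0.1714,0.3,0,0,0,0,0,0.1714,0.3,0,0,0,0,0,0.1714,0.3,0,0,0,0,0,0.1714,0.3,0,0,0,0,0,0.1714,0.3,0,0,0,0,0,0,0.3,0,0,0,0,0,0]}}

```text
t: 8.62
eef_pos: [0.4877, 0.2926, 0.2015]
tool_rot: [-0.0, 0.648, 0.762, -0.001]
contact_force: [-0.5, -0.4, 0.3]
gripper_width: 0.648
```

```bash
python3 - <<'E'
from h import *
import pickle
d=cam('wrist','w3.png');pickle.dump(d,open('c3.pkl','wb'))
p,r=T();print(p,r.as_matrix().round(3),bot.get_obs()['q'].round(2))
print(proj(d,[[.486,.2945,.038],[.511,.1386,.034]]))
E
```

```text
[0.48789005 0.2925445  0.2016983 ] [[-0.159  0.987 -0.001]
 [ 0.987  0.159 -0.001]
 [-0.001 -0.001 -1.   ]] [-0.9   0.37  0.32  1.88 -0.14  0.91 -0.35]
[[318.06767746 215.84272044]
 [318.0697507  400.68171992]]
```

View pics/w3.png

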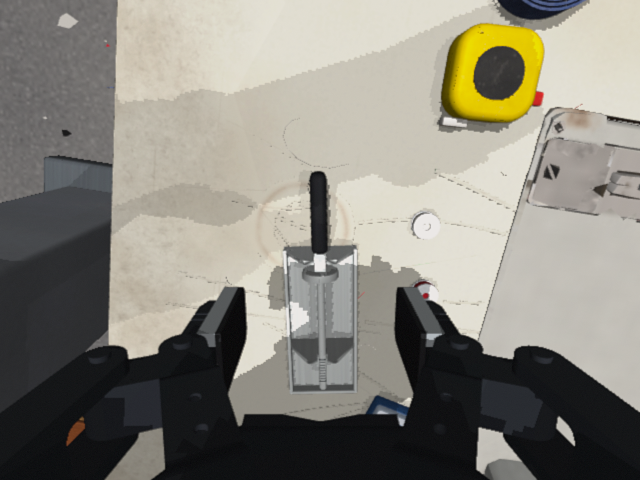

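Handle runs from about (318,172) to (319.5,253), tip at (323,388), well matched to prediction; the surroundings are clear of the fingers.

```bash
python3 - <<'E'
from h import *
import pickle
d=pickle.load(open('c3.pkl','rb'));p,r=T()
a=atz(d,318.2,172,.036);b=atz(d,319.5,253,.038);t=atz(d,323,388,.034);c=atz(d,320,275,.04)
for n,x in zip('abtc',(a,b,t,c)): print(n,x, np.round(r.inv().apply(x-p)*1000,1))
h=(a+b)/2;print(h,np.linalg.norm(a-b),np.linalg.norm(t-h),np.degrees(np.arctan2(*(t-h)[[1,0]])),np.degrees(np.arctan2(*(b-a)[[1,0]])))
E
```

```text
a [0.48116354 0.325146   0.036     ] [ 33.4  -1.3 165.7]
b [0.49147062 0.26705912 0.038     ] [-25.6  -0.4 163.7]
t [0.51306912 0.15127176 0.034     ] [-143.4    2.5  167.8]
c [0.49446675 0.25085781 0.04      ] [-42.1   0.  161.7]
[0.48631708 0.29610256 0.037     ] 0.05902814788665067 0.1473113434213434 -79.53471811074762 -79.9380274173812
```

Emit:
{"name": "drive_tool", "arguments": {"series": [0.3,4,-1,50,0,0,-0.02,0.3,0,0,50,0,0,0,0.3,0,0,45,0,0,0,0.3,0,0,22,0,0,0,0.3,0,0,0,0,0,0,-1,0,0,0,0,0,0,-1,0,0,0,0,0,0,-1,0,0,0,0,0,0,-1,0,0,0,0,0,0,-1,0,0,0,0,0,0], "force": 70}}

```text
t: 9.93
eef_pos: [0.4868, 0.2969, 0.0364]
tool_rot: [-0.0, 0.642, 0.767, 0.001]
contact_force: [-2.4, 0.0, 6.3]
gripper_width: 0.127
```

```bash
python3 - <<'E'
from h import *
o=bot.get_obs();p,r=T();print(p,r.as_matrix().round(4),o['contact_force'],o['gripper_width'])
E
```

```text
[0.48677966 0.29693489 0.03637304] [[-1.766e-01  9.843e-01  6.000e-04]
 [ 9.843e-01  1.766e-01  1.100e-03]
 [ 9.000e-04  8.000e-04 -1.000e+00]] [-2.43670118  0.0406583   6.27805644] 0.12736959670016942
```

Emit:
{"name": "drive_tool", "arguments": {"series": [-1,0,0,-10,0,0,0,-1,0,0,-20,0,0,0,-1,0,0,-40,0,0,0,-1,0,0,-50,0,0,0,-1,0,0,-50,0,0,0,-1,0,0,-30,0,0,0,-1,0,0,0,0,0,0,-1,0,0,0,0,0,0]}}

```text
t: 10.92
eef_pos: [0.486, 0.2962, 0.2347]
tool_rot: [-0.0, 0.642, 0.767, -0.0]
contact_force: [0.2, 0.1, 0.3]
gripper_width: 0.124
```

```bash
python3 - <<'E'
from h import *
import pickle
d=cam('wrist','w4.png');pickle.dump(d,open('c4.pkl','wb'))
p,r=T();print(p,r.as_matrix().round(3),bot.get_obs()['q'].round(2))
L=lambda x,z=.003:p+r.apply([x,0,z])
print(proj(d,[L(30,0)*0+L(.03),L(0),L(-.03),L(-.05),L(-.15)]).round(1))
cv2.imwrite('pics/z4.png',cv2.resize(d['pixels'][80:460,200:440],(504,798) if 0 else (378,598),interpolation=cv2.INTER_CUBIC))
E
```

```text
[0.48578722 0.29604938 0.23419372] [[-0.177  0.984 -0.002]
 [ 0.984  0.177 -0.001]
 [-0.001 -0.002 -1.   ]] [-0.93  0.33  0.34  1.85 -0.13  0.98 -0.36]
[[318.6 241.1]
 [318.8 326.3]
 [318.9 402.2]
 [318.9 448.4]
 [319.2 637.8]]
```

View pics/z4.png

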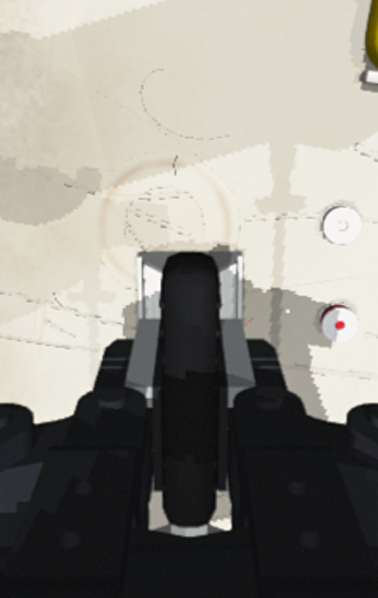

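Emit:
{"name": "drive_tool", "arguments": {"series": [-1,0,0,0,0,0,0.065,-1,0,0,0,0,0.14,0,-1,0,0,0,0,0.14,0,-1,0,0,0,0,0.14,0,-1,0,0,0,0,0.14,0,-1,0,0,0,0,0.138,0,-1,0,0,0,0,0,0,-1,0,0,0,0,0,0]}}

```text
t: 11.98
eef_pos: [0.4862, 0.2969, 0.2347]
tool_rot: [-0.255, 0.626, 0.701, 0.226]
contact_force: [-0.0, 0.7, -0.5]
gripper_width: 0.125
```

```bash
cat > plan.py <<'E'
from h import *
import sys
M=np.array([.451,.007,.1255]);y=np.radians(6.5);c,s=np.cos(np.radians(40)),np.sin(np.radians(40))
a=np.array([-np.sin(y)*c,np.cos(y)*c,s]);ty=np.array([np.cos(y),np.sin(y),0]);Rt=R.from_matrix(np.c_[a,ty,np.cross(a,ty)])
off=np.array([-.0007,0,.004])
def go(out):
    p,r=T();tgt=M+a*(.15+out)-Rt.apply(off)
    print('tcp',p.round(4),'tgt',tgt.round(4),'shift',(r.inv().apply(tgt-p)*1000).round(1),'turn',(r.inv()*Rt).as_rotvec().round(4),'q',bot.get_obs()['q'].round(2))
    H=p+r.apply(off);tip=p+r.apply(off+[-.15,0,0]);print('tip in mouth (tube frame back/side/up)',(Rt.inv().apply(tip-M)*1000).round(1))
if __name__=='__main__': go(float(sys.argv[1]))
E
python3 plan.py .03
```

```text
tcp [0.4862 0.2969 0.2347] tgt [0.4356 0.142  0.2447] shift [-107.5  -67.8 -102.6] turn [-0.001   0.0026 -0.0011] q [-0.42  0.33  0.13  2.02 -0.98  0.92  0.48]
tip in mouth (tube frame back/side/up) [137.1  67.6 102.5]
```

Emit:
{"name": "drive_tool", "arguments": {"series": [-1,-27,-17,-26,0,0,0,-1,-27,-17,-26,0,0,0,-1,-27,-17,-26,0,0,0,-1,-27,-17,-25,0,0,0,-1,0,0,0,0,0,0,-1,0,0,0,0,0,0]}}

```text
t: 12.72
eef_pos: [0.4359, 0.1423, 0.2453]
tool_rot: [-0.255, 0.625, 0.702, 0.228]
contact_force: [0.1, 0.7, -1.5]
gripper_width: 0.125
```

```bash
python3 plan.py .03; python3 - <<'E'
from plan import *
import pickle
ds=cam('scene','s5.png');dt=cam('top','t5.png');dw=cam('wrist','w5.png');pickle.dump((ds,dt,dw),open('c5.pkl','wb'))
p,r=T();P=[p+r.apply(off+[x,0,0]) for x in(0,-.05,-.15)]+[M]
out=[]
for d,w,k in((ds,80,5),(dt,80,5)):
    uv=proj(d,P);print(uv.round(1));u0,v0=(uv[2]-w/2).astype(int);print(u0,v0)
    out.append(cv2.resize(d['pixels'][v0:v0+w,u0:u0+w],(400,400),interpolation=cv2.INTER_CUBIC))
print(proj(dw,P).round(1))
w=cv2.resize(dw['pixels'],(533,400))[:,70:470]
cv2.imwrite('pics/z5.png',np.hstack(out));
E
```

```text
tcp [0.4359 0.1423 0.2453] tgt [0.4356 0.142  0.2447] shift [-0.6 -0.4  0.2] turn [-0.0003  0.001   0.0018] q [-0.23  0.23  0.24  2.14 -0.88  1.08  0.67]
tip in mouth (tube frame back/side/up) [30.6  0.6 -0.4]
[[303.3 220.8]
 [312.4 236.6]
 [330.9 268.7]
 [336.5 278.6]]
290 228
[[332.4 262.4]
 [348.4 262.8]
 [378.1 263.5]
 [386.5 263.8]]
338 223
[[318.9 327.6]
 [319.  448.6]
 [319.  636.5]
 [318.2 683.2]]
```

View pics/z5.png

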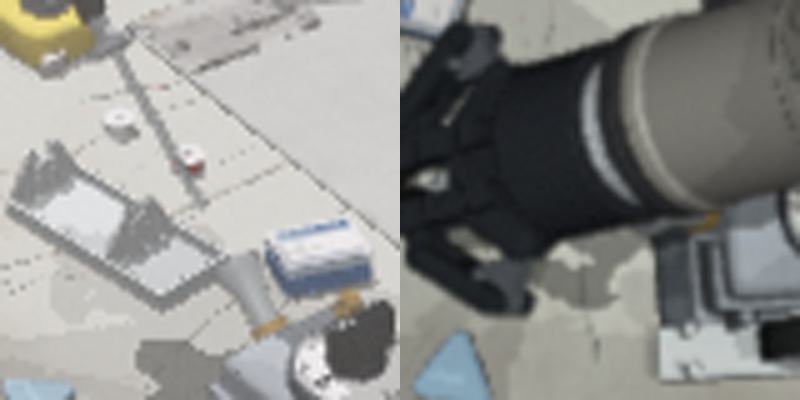

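Tip and stick line in the scene picture match the prediction to under a pixel, with the mouth directly ahead. I'll go in gently and watch the forces.

Emit:
{"name": "drive_tool", "arguments": {"series": [-1,-12,-0.5,0,0,0,0,-1,-12,0,0,0,0,0,-1,-8,0,0,0,0,0,-1,-6,0,0,0,0,0,-1,-6,0,0,0,0,0,-1,0,0,0,0,0,0]}}

```text
t: 13.62
eef_pos: [0.439, 0.107, 0.2162]
tool_rot: [-0.255, 0.626, 0.7, 0.228]
contact_force: [-0.1, -0.2, -0.9]
gripper_width: 0.127
```

```bash
cat >> plan.py <<'E'
    o=bot.get_obs();print('F tube frame',Rt.inv().apply(o['contact_force']).round(1),'Tq',Rt.inv().apply(o['torque']).round(2))
E
python3 plan.py -.013
```

```text
File "plan.py", line 11
    o=bot.get_obs();print('F tube frame',Rt.inv().apply(o['contact_force']).round(1),'Tq',Rt.inv().apply(o['torque']).round(2))
IndentationError: unexpected indent
```

```bash
sed -i 's/__main__.: go/__main__'"'"':\n    go/' plan.py; python3 plan.py -.025
```

```text
tcp [0.439  0.107  0.2162] tgt [0.4404 0.1001 0.2094] shift [-9.8  0.6  0.8] turn [ 0.0007  0.0002 -0.0016] q [-0.17  0.29  0.26  2.15 -0.88  1.09  0.78]
tip in mouth (tube frame back/side/up) [-15.2  -0.8  -0.8]
F tube frame [-0.7 -0.1  0.6] Tq [ 0.01 -0.67  0.04]
```

Emit:
{"name": "drive_tool", "arguments": {"series": [-1,-6,0.4,0.4,0,0,0,-1,-6,0,0,0,0,0,-1,-6,0,0,0,0,0,-1,-6,0,0,0,0,0,-1,0,0,0,0,0,0]}}

```text
t: 14.25
eef_pos: [0.4414, 0.0889, 0.2004]
tool_rot: [-0.255, 0.626, 0.7, 0.228]
contact_force: [-0.2, 0.3, -1.3]
gripper_width: 0.127
```

```bash
python3 plan.py -.060
```

```text
tcp [0.4414 0.0889 0.2004] tgt [0.4434 0.0735 0.1869] shift [-20.7   0.3   0.4] turn [ 0.0007  0.0002 -0.0018] q [-0.13  0.33  0.27  2.15 -0.89  1.09  0.84]
tip in mouth (tube frame back/side/up) [-39.3  -0.5  -0.4]
F tube frame [-0.6 -0.2  1.2] Tq [-0.05 -0.73  0.07]
```

Emit:
{"name": "drive_tool", "arguments": {"series": [-1,-8,0,0,0,0,0,-1,-8,0,0,0,0,0,-1,-8,0,0,0,0,0,-1,-8,0,0,0,0,0,-1,-8,0,0,0,0,0,-1,-8,0,0,0,0,0,-1,0,0,0,0,0,0]}}

```text
t: 15.12
eef_pos: [0.4455, 0.0523, 0.1694]
tool_rot: [-0.255, 0.627, 0.7, 0.228]
contact_force: [-0.2, 0.1, -0.2]
gripper_width: 0.124
```

```bash
python3 plan.py -.10
```

```text
tcp [0.4455 0.0523 0.1694] tgt [0.4469 0.043  0.1612] shift [-12.5   0.4   0.4] turn [ 0.0006  0.0003 -0.0021] q [-0.07  0.41  0.28  2.14 -0.89  1.1   0.95]
tip in mouth (tube frame back/side/up) [-87.5  -0.6  -0.4]
F tube frame [-0.  -0.2  0.3] Tq [ 0.04 -0.78  0.06]
```

Nearly home with no side force. Last millimetres until the collar pushes back.

Emit:
{"name": "drive_tool", "arguments": {"series": [-1,-4,0,0,0,0,0,-1,-4,0,0,0,0,0,-1,-2,0,0,0,0,0,-1,-1.5,0,0,0,0,0,-1,0,0,0,0,0,0]}}

```text
t: 15.75
eef_pos: [0.4465, 0.0439, 0.1624]
tool_rot: [-0.255, 0.626, 0.701, 0.228]
contact_force: [-0.9, 0.3, -0.2]
gripper_width: 0.131
```

```bash
python3 plan.py -.10
```

```text
tcp [0.4465 0.0439 0.1624] tgt [0.4469 0.043  0.1612] shift [-1.6  0.3  0.4] turn [ 0.0006  0.0002 -0.0011] q [-0.05  0.43  0.29  2.13 -0.89  1.1   0.97]
tip in mouth (tube frame back/side/up) [-98.4  -0.5  -0.4]
F tube frame [ 0.2 -0.8  0.4] Tq [ 0.19 -0.67  0.12]
```

Emit:
{"name": "drive_tool", "arguments": {"series": [-1,-1,0,0,0,0,0,-1,-1,0,0,0,0,0,-1,-1,0,0,0,0,0,-1,0,0,0,0,0,0]}}

```text
t: 16.25
eef_pos: [0.4466, 0.0432, 0.1616]
tool_rot: [-0.256, 0.625, 0.701, 0.229]
contact_force: [-2.6, 4.9, 6.8]
gripper_width: 0.126
```

```bash
python3 plan.py -.10
```

```text
tcp [0.4466 0.0432 0.1616] tgt [0.4469 0.043  0.1612] shift [-0.5  0.3  0.2] turn [-0.0003 -0.0034  0.0004] q [-0.05  0.43  0.29  2.13 -0.9   1.1   0.98]
tip in mouth (tube frame back/side/up) [-99.5  -0.2   0.3]
F tube frame [ 8.3 -2.  -1.8] Tq [0.49 0.9  0.27]
```

Contact builds to 8 N along the tube exactly at the expected depth. I'll press a little more and hold.

Emit:
{"name": "drive_tool", "arguments": {"series": [-1,-1,0,0,0,0,0,-1,-1,0,0,0,0,0,-1,0,0,0,0,0,0,-1,0,0,0,0,0,0,-1,0,0,0,0,0,0]}}

```text
t: 16.88
eef_pos: [0.4467, 0.0432, 0.1615]
tool_rot: [-0.258, 0.624, 0.701, 0.23]
contact_force: [-3.8, 7.8, 14.1]
gripper_width: 0.126
```

```bash
python3 plan.py -.10; python3 - <<'E'
from plan import *
d=cam('scene')
cv2.imwrite('pics/z6.png',cv2.resize(d['pixels'][200:340,270:410],(560,560),interpolation=cv2.INTER_CUBIC))
E
```

```text
tcp [0.4467 0.0432 0.1615] tgt [0.4469 0.043  0.1612] shift [-0.4  0.2  0.2] turn [-0.0011 -0.0069  0.0018] q [-0.04  0.43  0.29  2.13 -0.9   1.11  0.98]
tip in mouth (tube frame back/side/up) [-99.6   0.1   0.9]
F tube frame [15.3 -2.9 -5.5] Tq [0.68 2.17 0.36]
```

View pics/z6.png

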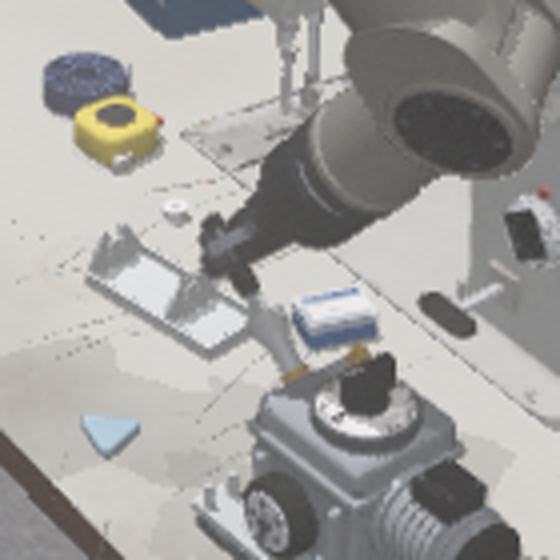

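The picture shows the handle at the tube mouth (about (250,290) in the crop), and more push gave no further motion, so the collar is seated. Now I'll draw it out along the axis.

Emit:
{"name": "drive_tool", "arguments": {"series": [-1,4,0,0,0,0,0,-1,8,0,0,0,0,0,-1,12,0,0,0,0,0,-1,14,0,0,0,0,0,-1,14,0,0,0,0,0,-1,14,0,0,0,0,0,-1,14,0,0,0,0,0,-1,14,0,0,0,0,0,-1,14,0,0,0,0,0,-1,20,0,0,0,0,0,-1,20,0,0,0,0,0,-1,0,0,0,0,0,0]}}

```text
t: 18.42
eef_pos: [0.4342, 0.1541, 0.2555]
tool_rot: [-0.255, 0.625, 0.702, 0.228]
contact_force: [0.2, -0.8, -1.0]
gripper_width: 0.121
```

```bash
python3 plan.py .04
```

```text
tcp [0.4342 0.1541 0.2555] tgt [0.4348 0.1496 0.2511] shift [-6.2  0.   0.4] turn [ 0.0008 -0.0004  0.0022] q [-0.25  0.21  0.23  2.14 -0.87  1.08  0.64]
tip in mouth (tube frame back/side/up) [46.2  0.3 -0.4]
F tube frame [-1.3  0.1  0.2] Tq [-0.   -0.75  0.04]
```

Emit:
{"name": "drive_tool", "arguments": {"series": [-1,30,0,10,0,0,0,-1,30,0,10,0,0,0,-1,0,0,0,0,-0.1,0,-1,0,0,0,0,-0.1,0,-1,0,0,0,0,-0.1,0,-1,0,0,0,0,-0.1,0,-1,0,0,0,0,-0.1,0,-1,0,0,0,0,-0.1,0,-1,0,0,0,0,-0.098,0,-1,0,0,0,0,0,0,-1,0,0,0,0,0,0,-1,0,0,0,0,0,0]}}

```text
t: 19.92
eef_pos: [0.4279, 0.2102, 0.2775]
tool_rot: [-0.0, 0.667, 0.745, 0.0]
contact_force: [-0.8, -0.3, -1.0]
gripper_width: 0.123
```

```bash
python3 - <<'E'
from plan import *
p,r=T();print(p,r.as_matrix().round(3),bot.get_obs()['joint_vel'].round(3),bot.get_obs()['gripper_width'])
d=cam('scene');t=cam('top')
P=[p+r.apply(off+[x,0,0]) for x in(.03,0,-.05,-.15)]
uv=proj(d,P);print(uv.round(1));ut=proj(t,[[.4538,-.0955,.123]]);print(ut)
u0,v0=(uv[3]-[70,80]).astype(int);print(u0,v0)
a=cv2.resize(d['pixels'][v0:v0+120,u0:u0+120],(480,480),interpolation=cv2.INTER_CUBIC)
u1,v1=(ut[0]-20).astype(int);b=cv2.resize(t['pixels'][v1:v1+40,u1:u1+40],(300,300),interpolation=cv2.INTER_CUBIC)
cv2.imwrite('pics/z7.png',np.hstack([a,np.vstack([b,np.zeros((180,300,3),np.uint8)])]))
E
```

```text
[0.42785358 0.21017894 0.2774907 ] [[-0.11   0.994 -0.001]
 [ 0.994  0.11   0.001]
 [ 0.001 -0.001 -1.   ]] [-0.001 -0.001 -0.004 -0.003  0.005  0.003 -0.007] 0.12306990875621934
[[281.3 197.2]
 [288.  201.3]
 [299.5 208.4]
 [323.9 223.3]]
[[428.17850815 263.32778935]]
253 143
```

View pics/z7.png

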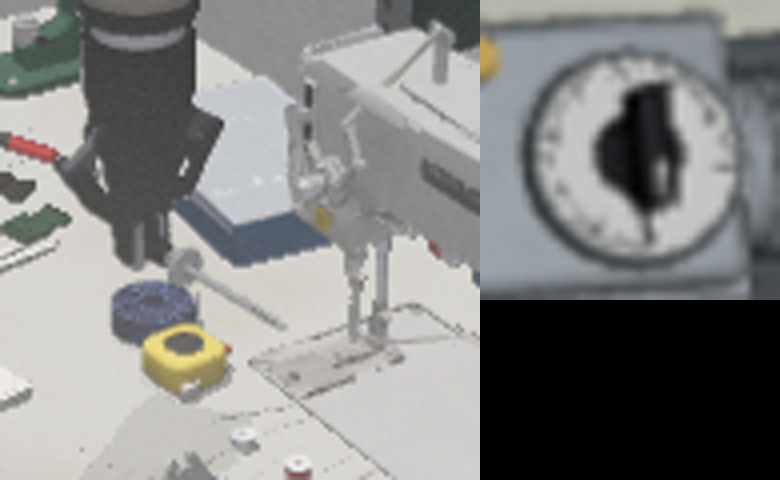

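The tip shows at (324,225) against the predicted (324,223), so the stick is level to about 0.02 rad. The dial pointer is at zero and the arm is still, so I'm handing in.

```bash
python3 -c "
from station import bot
print(bot.get_obs()['joint_vel'].round(3)); print(bot.hand_in())"
```

```text
[-0.004  0.001 -0.005 -0.003  0.005  0.001 -0.005]
the job is handed in; nothing more can be done
None
```

The oil check is done and handed in, at about 20 s of the 64 s allowed. Handing in gave no verdict, so the results below are my own readings.

- **Dial:** I turned the knob anticlockwise about 79° until it met the stop. A close view afterwards shows the pointer on the zero tick, and it still pointed that way in the last top view.
- **Dipstick in:** It went down the tube with almost no side force. It stopped within about 0.5 mm of the expected depth, and pressing harder (15 N along the tube) moved it no further, so the collar is on the rim.
- **Dipstick out:** I drew it straight out along the tube. It is now held at about 0.27 m, still and clear of the unit and tray, with its marked flat up.
- **Last checks:** The stick looks level to about 0.02 rad. The tip showed 1.4 px lower in the scene picture than predicted, which could be a slight droop or camera calibration error. Before insertion, the tube mouth in the scene picture also looked about 1.6 px off my estimate, but the stick went in freely.
- **Other things:** I never touched or came near the other things on the table, though I did not measure their positions again at the end.

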